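# Stand the sample tube in the ring stand

### The job

Take the middle-sized of the three white-capped sample tubes and lower it from above, foot down, through the top and middle rings of the ring stand until the smallest ring at the bottom stops it. Do not let it drop in; leave it standing upright in the rings, and leave the slim tube and the wide jar standing where they are.

Things in the scene. Friction and masses are not known exactly. Their poses are not given: they have to be found in the camera images.
- tube: The middle-sized sample tube, upright on the bench: frosted pale plastic, straight round body 30 mm across with a flat foot, white screw cap 32 mm across and 16 mm high, 120 mm tall in all, 60 g or so. Origin at the centre of its foot, z up along its axis. Too wide for the bottom ring only.
- stand: Fixed stand: grey round base 110 mm across, three flat steel rings 5 mm thick on one vertical axis, two thin posts 43 mm either side along y, ending level with the top ring. Upper face above bench / bore: top ring 72 / 64 mm (78 mm outside), middle 49 / 50 mm, bottom 26 / 22 mm (52 mm outside); the tube's foot rests on the bottom ring. Origin on the rings' axis at bench level, z up.
- slim_tube: The slim sample tube, same make, 18 mm across (cap 19 mm) and 100 mm tall, standing on the bench. Origin at the centre of its foot. Not wanted: it would fall through all the rings.
- jar: The wide sample jar, same make, 56 mm across (cap 58 mm) and 85 mm tall, standing on the bench. Origin at the centre of its foot. Not wanted: the middle ring would stop it.
Mind the look-alikes: they are no part of the job. Of the things shaped like the stand, the grey one is meant.

How it is judged:
By the outcome, as a careful person would: the job done as asked, in the order asked, and still so for the second after the job is handed in, with the robot touching nothing.
It also fails if it takes over 35 s, if anything falls off the work surface, if the arm or the gripper's body presses on something with over 40 N, if the wrist force passes 120 N, or if a joint passes its speed limit or range.

### The arm

A 7-joint arm with a two-finger parallel gripper is mounted at the origin on the work surface. World frame = base frame: x ahead of the robot, y to its left, z up, the work surface at z = 0. Lengths are in m, angles in rad, forces in N, time in s.
With the tool pointing down it reaches from about 0.4 to 0.85 m from the base axis. Payload 10.4 kg.
Tool frame: the origin (TCP) lies midway between the tips of the shut fingers; the grasp point (between the pads) lies 19 mm behind it; z points along the fingers, y is the line along which they close (so a half turn about z gives the same grasp; the last joint's range is limited). The gripper opens to 87 mm and grips with 3 to 60 N. Pads are 19 mm wide; open, the fingers measure 117 mm over their backs; the gripper's body (75 mm by 190 mm) begins 51 mm behind the grasp point.
Start: joints at [1.097, 0.332, -0.065, 1.46, 0.022, 1.35, -0.088], TCP at [0.272, -0.563, 0.223] pointing down, gripper open.
Joint ranges: [-2.6, 2.6], [-0.5, 2.12], [-1.47, 1.34], [0.16, 2.42], [-1.27, 4.41], [0.06, 2.06], [-2.6, 2.6]. Speed limits (rad/s): [2.22, 2.22, 2.79, 2.79, 3.14, 3.14, 3.14].

### API

Orientations are given as a unit quaternion [x, y, z, w].
In Python, from bench import sensors, eyes, order gives the robot as it stands.
- The arm moves only by the tool arm_command, never from a script. Its argument "steps" is a list of rows, each an object with "rot": the turn, a rotation vector about the world's x, y, z in degrees, a list of three; "slide": the shift along the world's x, y, z in m, a list of three; "grip": the opening, from 0 (shut) to 1 (fully open). A call has exactly 8 rows; each row shifts and turns the commanded pose from where the row before left it; what a row does not reach is not made up. A row lasts 1/8 s, in which the tool goes at most 62.5 mm and 10.7 degrees, less where a joint would pass 70% of its speed; a pose out of reach is approached as far as the arm can. A call with a gripper value outside its range is refused whole. The fingers move at their own pace and stop on an object; "newtons" is the grip in N (left out, the last holds). Time passes only in rows, so rows that do not move let the fingers close, or fill a call up. It gives the time, the measured TCP pose, the force, the opening and the grip force at its end, in the units of the state.
- sensors.read_state(): the state, without advancing time (a new reading comes with each control period).
- eyes.camera(name): name is "scene" or "top"; returns a dict with "pixels" (480x640x3 uint8, red, green, blue), "intrinsics" (3x3 intrinsics, pixels), "pose" (4x4, takes a point from camera to world coordinates). Camera axes: x right, y down, z forward; pixel columns grow to the right and rows downward; lengths in m; the calibration is good to about 2 mm. A picture is of the moment at which its call begins. There is no depth.
- order.close_job(): hands the job in; it is judged then, once.
Trained networks look in a picture, given as the dict that the camera call returned (one of the last four; its "shot" number tells which), for a name from the list of things; names that differ only in an ending like _2 or _b are one class to them, and where a whole thing is asked for, a point or a joint stands for the part that bears it (a point fixed in the world has none). Each returns a list of dicts, best first, with "conf" (0 to 1); they miss things now and then, are a little off and sometimes report something else, mostly with a low value. They report only what shows in the picture. A call takes as long as a camera call. They do not tell look-alikes from the thing itself.
- eyes.look_for(name, picture): "bbox" ([left, top, right, bottom] in pixels, round what is visible of it).
The state is a dict: "time": time; "joint_positions": joint angles; "joint_vel": joint speeds; "joint_torque": joint torques, N m; "ee_pos": TCP position; "eef_rot": TCP orientation; "ft_force": force on the tool from outside, world axes, zero at the start; "torque": the same for the moment, N m; "width": finger opening in m; "grip_force": force on a finger pad.
Only numpy, scipy, OpenCV 4.12 (cv2) and the standard library are available. Lean on these libraries where they do the work, as an engineer would, in place of code of your own. Each camera call takes 0.05 s, during which the arm holds its last target. There are 200 camera calls.

## Working session

There is one attempt and no reset: what is moved stays moved. The work goes in short steps, Python scripts to look and compute and a tool call to move; the robot and the scene stay as the last step left them, time stands still between calls to the robot, and variables do not carry over. Pictures are saved under pics/ and viewed, at most 10 in all, crops included, and the job is handed in when it is done.

Besides the shell and the picture viewer there is one more tool, called after "Emit:" in YAML: its name, and indented under it one key for each argument. arm_command: Moves the arm, as the interface text tells. Its arguments: {"type":"object","properties":{"steps":{"type":"array","items":{"type":"object","properties":{"rot":{"type":"array","items":{"type":"number"}},"slide":{"type":"array","items":{"type":"number"}},"grip":{"type":"number"}}}},"newtons":{"type":"number"}},"required":["steps"]}

```bash
mkdir -p pics; cat > h.py <<'E'
import numpy as np, cv2
from bench import sensors, eyes, order
def ray(p,u,v):
    K=np.array(p["intrinsics"]);T=np.array(p["pose"])
    d=T[:3,:3]@np.linalg.solve(K,[u,v,1.]);return T[:3,3],d
def at(p,u,v,z):
    o,d=ray(p,u,v);return o+d*(z-o[2])/d[2]
def proj(p,X):
    K=np.array(p["intrinsics"]);T=np.array(p["pose"])
    c=K@(T[:3,:3].T@(np.array(X)-T[:3,3]));return c[:2]/c[2]
def save(p,n): cv2.imwrite("pics/"+n,cv2.cvtColor(np.array(p["pixels"]),cv2.COLOR_RGB2BGR))
E
python3 - <<'E'
from h import *
s=sensors.read_state();print(s['time'],s['ee_pos'],s['eef_rot'],s['width'])
for c in ("scene","top"):
    p=eyes.camera(c);save(p,c+"1.png");print(c,np.round(p["pose"],3).tolist(),np.round(p["intrinsics"],1).tolist())
    for n in ("tube","stand","slim_tube","jar"):
        for d in eyes.look_for(n,p): print(n,np.round(d["bbox"],1).tolist(),round(d["conf"],2))
E
```

```text
0.0 [ 0.2721082  -0.56222514  0.22174474] [ 9.74705788e-01  2.23490742e-01 -1.97255334e-04 -6.89636808e-04] 0.08713265834284115
scene [[0.339, 0.725, -0.6, 1.187], [0.941, -0.267, 0.208, -0.289], [-0.009, -0.635, -0.773, 0.846], [0.0, 0.0, 0.0, 1.0]] [[561.3, 0.0, 317.0], [0.0, 561.3, 243.9], [0.0, 0.0, 1.0]]
tube [370.9, 160.4, 386.7, 210.7] 0.9
stand [295.0, 203.8, 354.4, 269.0] 0.88
stand [216.0, 249.0, 276.7, 317.2] 0.72
stand [114.9, 246.5, 176.5, 319.6] 0.72
slim_tube [405.6, 232.1, 419.4, 277.5] 0.84
jar [426.3, 156.4, 462.2, 210.7] 0.94
top [[-0.023, -0.992, 0.127, 0.424], [-1.0, 0.02, -0.02, -0.049], [0.017, -0.128, -0.992, 0.882], [0.0, 0.0, 0.0, 1.0]] [[488.1, 0.0, 320.6], [0.0, 488.1, 245.7], [0.0, 0.0, 1.0]]
tube [216.0, 262.9, 247.3, 289.0] 0.85
stand [375.6, 186.9, 436.0, 243.1] 0.76
stand [278.4, 211.8, 342.3, 272.0] 0.72
slim_tube [373.3, 188.6, 435.5, 244.6] 0.71
slim_tube [230.4, 165.2, 248.3, 193.7] 0.63
jar [129.1, 242.9, 179.5, 280.2] 0.86
```

View pics/scene1.png

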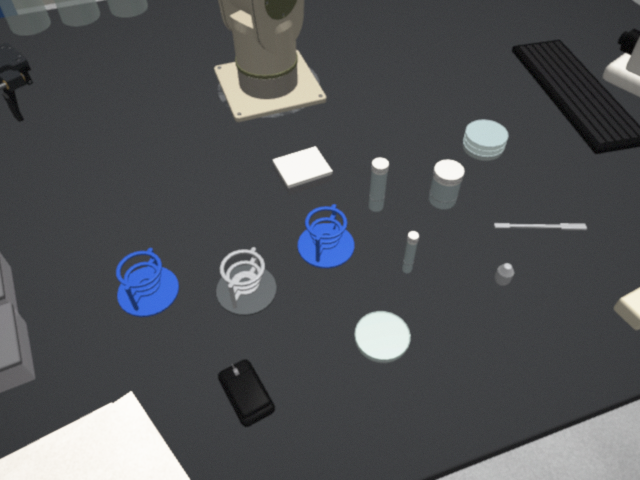

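View pics/top1.png

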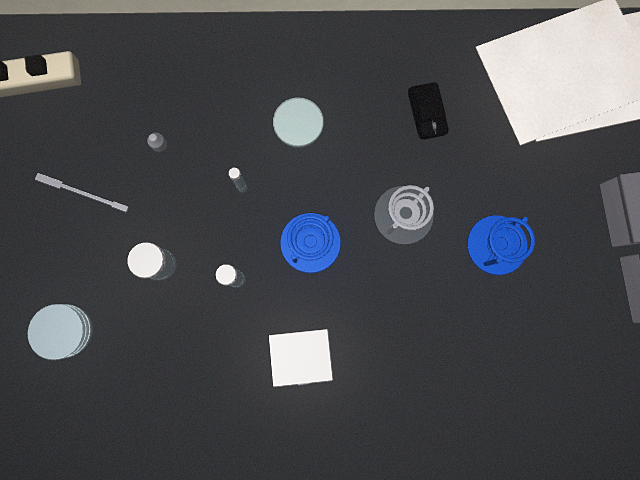

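The scene picture shows the grey stand at (246,281), between two blue look-alikes. The tube is at (378,185), the slim tube at (409,253) and the jar at (446,185). In the top picture the grey stand is at (405,213), the tube's cap at (226,275), the jar at (146,260) and the slim tube at (235,174).

```bash
cat >> h.py <<'E'
def white(p,box,thr=190):
    l,t,r,b=map(int,box);g=np.array(p["pixels"])[t:b,l:r].min(2)
    n,L,S,C=cv2.connectedComponentsWithStats((g>thr).astype(np.uint8))
    i=1+np.argmax(S[1:,4]);return C[i]+[l,t],S[i]
def tri(a,b):
    (o1,d1),(o2,d2)=a,b;d1=d1/np.linalg.norm(d1);d2=d2/np.linalg.norm(d2)
    s=np.linalg.lstsq(np.c_[d1,-d2],o2-o1,rcond=None)[0];return o1+s[0]*d1,o2+s[1]*d2
E
python3 - <<'E'
from h import *
t=eyes.camera("top");s=eyes.camera("scene")
ct,S=white(t,(205,255,250,295));print("tube cap top",ct,S,at(t,*ct,.12))
ct,S=white(t,(222,160,250,195));print("slim",ct,S,at(t,*ct,.10))
ct,S=white(t,(120,235,180,285));print("jar",ct,S,at(t,*ct,.085))
print("stand tops",at(t,410.5,208.5,.072), "base",at(t,404.5,215,.005))
A=cv2.resize(np.array(t["pixels"])[175:255,365:445],(560,560),interpolation=cv2.INTER_CUBIC)
cv2.imwrite("pics/st.png",A[:,:,::-1])
B=cv2.resize(np.array(s["pixels"])[235:325,205:295],(540,540),interpolation=cv2.INTER_CUBIC)
cv2.imwrite("pics/ss.png",B[:,:,::-1])
E
```

```text
tube cap top [225.17207792 274.09415584] [ 11  10  20  19 308] [0.47990128 0.08517155 0.12      ]
slim [233.58139535 172.58139535] [ 7  8 10 10 86] [0.64787306 0.07532858 0.1       ]
jar [144.66454352 259.52229299] [  8   8  35  34 942] [0.50904393 0.22213672 0.085     ]
stand tops [ 0.58803717 -0.21911017  0.072     ] base [ 0.58972942 -0.22160306  0.005     ]
```

View pics/st.png

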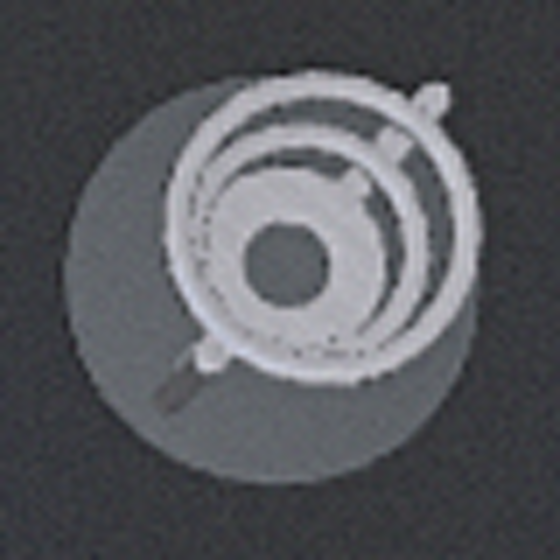

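View pics/ss.png

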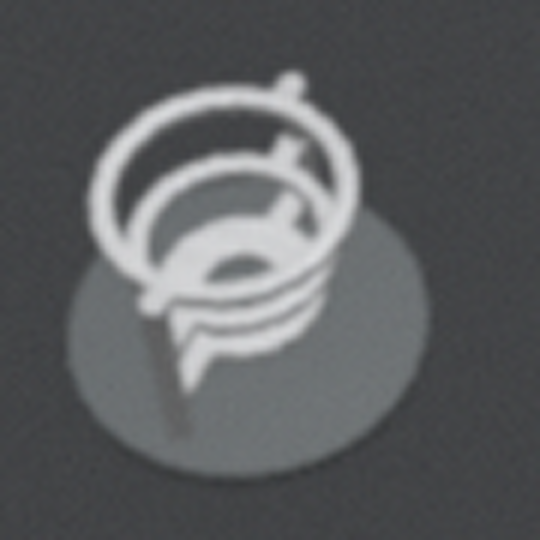

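The crops show the grey stand from both cameras. In the top crop the top ring is centred at (323,227), the bottom bore at (288,263) and the base at (270,280). In the scene crop the top ring is at (224,194) and the base at (249,330).

```bash
python3 - <<'E'
from h import *
t=eyes.camera("top");s=eyes.camera("scene")
f=lambda u,v,k,x,y:((u+.5)/k-.5+x,(v+.5)/k-.5+y)
for n,c,z in(("top",(323,227),.072),("bore",(288,263),.026),("base",(270,280),.004)):
    print(n,at(t,*f(*c,7,365,175),z).round(4))
for n,c,z in(("top",(224,194),.071),("base",(249,330),.004)):
    print("s",n,at(s,*f(*c,6,205,235),z).round(4))
c,S=white(s,(362,150,395,215));print("tube s",c,S,at(s,*c,.117).round(4))
E
```

```text
top [ 0.5906 -0.2196  0.072 ]
bore [ 0.5909 -0.2199  0.026 ]
base [ 0.5908 -0.2193  0.004 ]
s top [ 0.5891 -0.2191  0.071 ]
s base [ 0.5902 -0.2193  0.004 ]
tube s [380.02666667 162.94666667] [ 10   8  17  11 150] [0.475  0.0883 0.117 ]
```

Emit:
arm_command:
  steps:
    - {"slide": [0.01, 0.03, 0], "grip": 1}
    - {"slide": [0.015, 0.045, 0]}
    - {"slide": [0.016, 0.05, 0]}
    - {"slide": [0.016, 0.05, 0]}
    - {"slide": [0.016, 0.05, 0]}
    - {"slide": [0.016, 0.05, 0]}
    - {"slide": [0.016, 0.05, 0]}
    - {"slide": [0.016, 0.05, 0]}

```text
schema error: expected keys rot, slide, grip
```

Emit:
arm_command:
  steps:
    - {"slide": [0.016, 0.05, 0]}
    - {"slide": [0.016, 0.05, 0]}
    - {"slide": [0.016, 0.05, 0]}
    - {"slide": [0.016, 0.05, 0]}
    - {"slide": [0.014, 0.045, 0]}
    - {"slide": [0.006, 0.022, 0]}
    - {"slide": [0, 0.005, 0]}
    - {"slide": [0, 0, 0]}

```text
schema error: expected keys rot, slide, grip
```

Emit:
arm_command:
  steps:
    - {"rot": [0, 0, 0], "slide": [0.01, 0.03, 0], "grip": 1}
    - {"rot": [0, 0, 0], "slide": [0.015, 0.045, 0], "grip": 1}
    - {"rot": [0, 0, 0], "slide": [0.016, 0.05, 0], "grip": 1}
    - {"rot": [0, 0, 0], "slide": [0.016, 0.05, 0], "grip": 1}
    - {"rot": [0, 0, 0], "slide": [0.016, 0.05, 0], "grip": 1}
    - {"rot": [0, 0, 0], "slide": [0.016, 0.05, 0], "grip": 1}
    - {"rot": [0, 0, 0], "slide": [0.016, 0.05, 0], "grip": 1}
    - {"rot": [0, 0, 0], "slide": [0.016, 0.05, 0], "grip": 1}

```text
time: 1.7
ee_pos: [0.3936, -0.186, 0.2229]
eef_rot: [0.975, 0.223, 0.0, 0.0]
ft_force: [0.4, 0.6, 0.3]
width: 0.0868
grip_force: 0.0
```

Emit:
arm_command:
  steps:
    - {"rot": [0, 0, 0], "slide": [0.016, 0.05, 0], "grip": 1}
    - {"rot": [0, 0, 0], "slide": [0.016, 0.05, 0], "grip": 1}
    - {"rot": [0, 0, 0], "slide": [0.016, 0.05, 0], "grip": 1}
    - {"rot": [0, 0, 0], "slide": [0.016, 0.05, 0], "grip": 1}
    - {"rot": [0, 0, 0], "slide": [0.014, 0.045, 0], "grip": 1}
    - {"rot": [0, 0, 0], "slide": [0.007, 0.022, 0], "grip": 1}
    - {"rot": [0, 0, 0], "slide": [0, 0.005, 0], "grip": 1}
    - {"rot": [0, 0, 0], "slide": [0, 0, 0], "grip": 1}

```text
time: 2.7
ee_pos: [0.4781, 0.0838, 0.2225]
eef_rot: [0.975, 0.223, -0.0, 0.0]
ft_force: [0.7, 0.3, 0.1]
width: 0.087
grip_force: 0.0
```

```bash
python3 - <<'E'
from h import *
s=eyes.camera("scene");t=eyes.camera("top")
print(sensors.read_state()["ee_pos"])
A=cv2.resize(np.array(s["pixels"])[60:260,290:490],(600,600),interpolation=cv2.INTER_CUBIC)
for X in ([.479,.086,0],[.479,.086,.06],[.479,.086,.12]):
    q=(proj(s,X)-[290,60])*3;cv2.circle(A,tuple(int(x) for x in q),4,(255,0,0),1)
cv2.imwrite("pics/s2.png",A[:,:,::-1])
E
```

```text
[0.47824362 0.08309348 0.22256828]
```

View pics/s2.png

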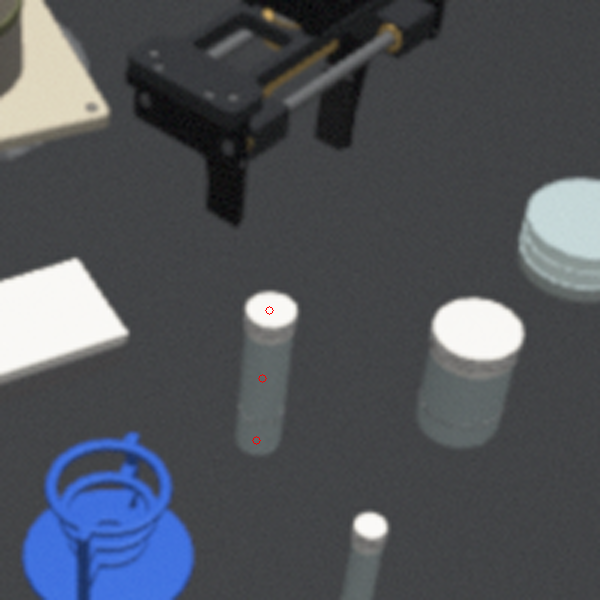

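The open gripper is above the tube, and the estimated axis points (269,310) to (256,440) lie on the tube. I'll go down and grip.

Emit:
arm_command:
  steps:
    - {"rot": [0, 0, 0], "slide": [0.001, 0.002, -0.02], "grip": 1}
    - {"rot": [0, 0, 0], "slide": [0, 0, -0.03], "grip": 1}
    - {"rot": [0, 0, 0], "slide": [0, 0, -0.035], "grip": 1}
    - {"rot": [0, 0, 0], "slide": [0, 0, -0.035], "grip": 1}
    - {"rot": [0, 0, 0], "slide": [0, 0, -0.025], "grip": 1}
    - {"rot": [0, 0, 0], "slide": [0, 0, -0.012], "grip": 1}
    - {"rot": [0, 0, 0], "slide": [0, 0, 0], "grip": 1}
    - {"rot": [0, 0, 0], "slide": [0, 0, 0], "grip": 0.6}
  newtons: 15

```text
time: 3.8
ee_pos: [0.4801, 0.0863, 0.0666]
eef_rot: [0.975, 0.223, 0.001, 0.0]
ft_force: [-0.4, -0.5, 0.1]
width: 0.0825
grip_force: 0.0
```

Emit:
arm_command:
  steps:
    - {"rot": [0, 0, 0], "slide": [0, 0, 0], "grip": 0.4}
    - {"rot": [0, 0, 0], "slide": [0, 0, 0], "grip": 0.35}
    - {"rot": [0, 0, 0], "slide": [0, 0, 0], "grip": 0.3}
    - {"rot": [0, 0, 0], "slide": [0, 0, 0], "grip": 0.2}
    - {"rot": [0, 0, 0], "slide": [0, 0, 0], "grip": 0.2}
    - {"rot": [0, 0, 0], "slide": [0, 0, 0], "grip": 0.2}
    - {"rot": [0, 0, 0], "slide": [0, 0, 0], "grip": 0.2}
    - {"rot": [0, 0, 0], "slide": [0, 0, 0], "grip": 0.2}
  newtons: 15

```text
time: 4.8
ee_pos: [0.4793, 0.0864, 0.0656]
eef_rot: [0.975, 0.223, 0.0, 0.0]
ft_force: [0.2, -0.1, 0.3]
width: 0.0311
grip_force: 15.0
```

Emit:
arm_command:
  steps:
    - {"rot": [0, 0, 0], "slide": [0, 0, 0.01], "grip": 0.2}
    - {"rot": [0, 0, 0], "slide": [0, 0, 0.03], "grip": 0.2}
    - {"rot": [0, 0, 0], "slide": [0, 0, 0.04], "grip": 0.2}
    - {"rot": [0, 0, 0], "slide": [0, 0, 0.03], "grip": 0.2}
    - {"rot": [0, 0, 0], "slide": [0.004, -0.01, 0.01], "grip": 0.2}
    - {"rot": [0, 0, 0], "slide": [0.008, -0.022, 0], "grip": 0.2}
    - {"rot": [0, 0, 0], "slide": [0.012, -0.033, 0], "grip": 0.2}
    - {"rot": [0, 0, 0], "slide": [0.013, -0.036, 0], "grip": 0.2}
  newtons: 20

```text
time: 5.8
ee_pos: [0.5162, -0.0163, 0.1848]
eef_rot: [0.975, 0.224, -0.001, 0.0]
ft_force: [-0.4, 0.1, -1.3]
width: 0.0311
grip_force: 20.0
```

Emit:
arm_command:
  steps:
    - {"rot": [0, 0, 0], "slide": [0.013, -0.036, 0], "grip": 0.2}
    - {"rot": [0, 0, 0], "slide": [0.013, -0.036, 0], "grip": 0.2}
    - {"rot": [0, 0, 0], "slide": [0.013, -0.036, 0], "grip": 0.2}
    - {"rot": [0, 0, 0], "slide": [0.013, -0.036, 0], "grip": 0.2}
    - {"rot": [0, 0, 0], "slide": [0.011, -0.031, 0], "grip": 0.2}
    - {"rot": [0, 0, 0], "slide": [0.007, -0.02, 0], "grip": 0.2}
    - {"rot": [0, 0, 0], "slide": [0.004, -0.01, 0], "grip": 0.2}
    - {"rot": [0, 0, 0], "slide": [0, 0, 0], "grip": 0.2}
  newtons: 20

```text
time: 6.8
ee_pos: [0.5903, -0.2194, 0.1852]
eef_rot: [0.975, 0.224, -0.0, -0.0]
ft_force: [0.1, 0.2, -1.0]
width: 0.0314
grip_force: 20.0
```

Emit:
arm_command:
  steps:
    - {"rot": [0, 0, 0], "slide": [0, 0, 0], "grip": 0.2}
    - {"rot": [0, 0, 0], "slide": [0, 0, 0], "grip": 0.2}
    - {"rot": [0, 0, 0], "slide": [0, 0, 0], "grip": 0.2}
    - {"rot": [0, 0, 0], "slide": [0, 0, 0], "grip": 0.2}
    - {"rot": [0, 0, 0], "slide": [0, 0, 0], "grip": 0.2}
    - {"rot": [0, 0, 0], "slide": [0, 0, 0], "grip": 0.2}
    - {"rot": [0, 0, 0], "slide": [0, 0, 0], "grip": 0.2}
    - {"rot": [0, 0, 0], "slide": [0, 0, 0], "grip": 0.2}

```text
time: 7.8
ee_pos: [0.5903, -0.2196, 0.1856]
eef_rot: [0.975, 0.223, 0.0, 0.0]
ft_force: [0.5, -0.1, -1.2]
width: 0.0313
grip_force: 20.0
```

```bash
python3 - <<'E'
from h import *
s=eyes.camera("scene")
e=np.array(sensors.read_state()["ee_pos"]);print(e)
A=cv2.resize(np.array(s["pixels"])[160:340,155:335],(720,600)[1:]*2,interpolation=cv2.INTER_CUBIC)
k=600/180
for z in (-.066,0,.019,.054):
    q=(proj(s,e+[0,0,z])-[155,160])*k;cv2.circle(A,tuple(int(x) for x in q),4,(255,0,0),1)
for z in (.072,.049,.026):
    q=(proj(s,[.5903,-.2195,z])-[155,160])*k;cv2.circle(A,tuple(int(x) for x in q),4,(0,255,0),1)
cv2.imwrite("pics/s3.png",A[:,:,::-1])
E
```

```text
[ 0.59031661 -0.21958769  0.18556095]
```

View pics/s3.png

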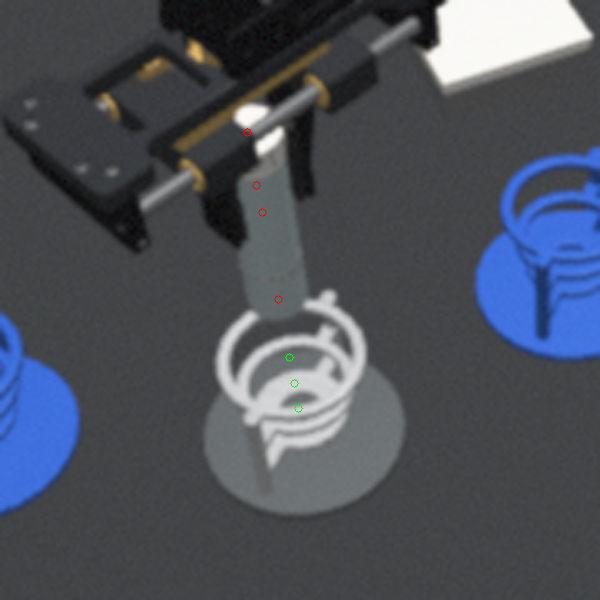

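The tube is held above the grey stand, foot near (276,298) in the crop. It may lean a little against the expected axis (cap towards the right), so I'll measure its edges.

```bash
python3 - <<'E'
from h import *
s=eyes.camera("scene");t=eyes.camera("top");e=np.array(sensors.read_state()["ee_pos"])
G=cv2.GaussianBlur(np.array(s["pixels"]),(3,3),0)[:,:,1].astype(float)
def sil(p,v):  # predicted silhouette at row v of vertical cylinder
    pts=[proj(p,e+[.015*np.cos(a),.015*np.sin(a),z]) for a in np.linspace(0,6.28,60) for z in np.linspace(-.066,.038,50)]
    h=cv2.convexHull(np.array(pts,np.float32))[:,0]
    m=np.zeros((480*4,640*4),np.uint8);cv2.fillConvexPoly(m,(h*4).astype(int),1);x=np.where(m[int(v*4)])[0]/4
    return x.min(),x.max()
for v in range(190,256,5):
    print(v,"pred",sil(s,v) if v<251 else "", G[v,222:252].astype(int).tolist())
A=cv2.hconcat([cv2.resize(np.array(s["pixels"])[180:270,205:265],(400,600),interpolation=cv2.INTER_CUBIC),cv2.resize(np.array(t["pixels"])[160:260,370:437],(400,600),interpolation=cv2.INTER_CUBIC)])
cv2.imwrite("pics/s4.png",A[:,:,::-1])
E
```

```text
Traceback (most recent call last):
ValueError: zero-size array to reduction operation minimum which has no identity
```

```bash
python3 - <<'E'
from h import *
s=eyes.camera("scene");t=eyes.camera("top");e=np.array(sensors.read_state()["ee_pos"])
G=cv2.GaussianBlur(np.array(s["pixels"]),(3,3),0)[:,:,1].astype(float)
pts=[proj(s,e+[.015*np.cos(a),.015*np.sin(a),z]) for a in np.linspace(0,6.28,60) for z in (-.066,.038)]
h=cv2.convexHull(np.array(pts,np.float32))[:,0]
m=np.zeros((1920,2560),np.uint8);cv2.fillConvexPoly(m,(h*4).astype(np.int32),1)
print("rows",h[:,1].min(),h[:,1].max())
for v in range(205,256,5):
    x=np.where(m[v*4])[0]/4
    print(v,"pred",(x.min(),x.max()) if len(x) else "", G[v,222:252].astype(int).tolist())
A=cv2.hconcat([cv2.resize(np.array(s["pixels"])[180:270,205:265],(400,600),interpolation=cv2.INTER_CUBIC),cv2.resize(np.array(t["pixels"])[160:260,370:437],(400,600),interpolation=cv2.INTER_CUBIC)])
cv2.imwrite("pics/s4.png",A[:,:,::-1])
E
```

```text
rows 199.98793 257.06573
205 pred (np.float64(221.25), np.float64(240.25)) [56, 51, 46, 40, 36, 32, 30, 30, 45, 96, 165, 200, 192, 165, 140, 127, 122, 112, 87, 53, 32, 26, 24, 22, 20, 27, 43, 60, 68, 70]
210 pred (np.float64(220.75), np.float64(241.0)) [31, 31, 32, 32, 31, 31, 34, 43, 60, 80, 97, 110, 118, 120, 118, 115, 112, 108, 97, 71, 42, 27, 24, 22, 22, 28, 44, 60, 67, 68]
215 pred (np.float64(221.75), np.float64(241.75)) [29, 28, 29, 43, 70, 93, 102, 104, 105, 105, 105, 105, 104, 104, 103, 101, 102, 103, 100, 85, 59, 35, 27, 25, 23, 22, 29, 47, 62, 68]
220 pred (np.float64(223.0), np.float64(242.75)) [18, 17, 19, 29, 49, 76, 96, 103, 105, 105, 104, 104, 104, 104, 104, 103, 103, 103, 104, 103, 94, 76, 59, 54, 59, 64, 66, 67, 69, 70]
225 pred (np.float64(224.0), np.float64(243.5)) [18, 19, 19, 19, 24, 42, 71, 94, 103, 104, 104, 104, 104, 104, 104, 104, 103, 102, 103, 104, 102, 92, 79, 71, 69, 69, 69, 69, 69, 69]
230 pred (np.float64(225.0), np.float64(244.25)) [26, 20, 18, 18, 20, 27, 45, 74, 96, 104, 104, 104, 104, 105, 104, 104, 104, 103, 102, 103, 104, 101, 89, 75, 70, 69, 69,
[... 241 characters left out ...]
46.0)) [68, 68, 69, 71, 78, 88, 97, 101, 103, 104, 104, 104, 105, 105, 104, 103, 102, 102, 103, 102, 100, 100, 100, 95, 85, 75, 70, 69, 69, 69]
245 pred (np.float64(228.25), np.float64(246.75)) [69, 69, 69, 69, 70, 76, 88, 97, 101, 101, 102, 104, 104, 103, 103, 103, 103, 102, 103, 104, 104, 104, 104, 103, 96, 83, 73, 70, 70, 70]
250 pred (np.float64(229.25), np.float64(247.25)) [68, 69, 68, 68, 69, 71, 76, 86, 95, 100, 103, 103, 103, 105, 105, 104, 104, 104, 104, 103, 104, 104, 106, 117, 140, 161, 168, 170, 179, 193]
255 pred (np.float64(231.5), np.float64(244.25)) [69, 70, 75, 90, 118, 154, 187, 201, 191, 164, 131, 106, 96, 95, 96, 95, 94, 92, 90, 86, 82, 77, 73, 72, 71, 72, 73, 75, 79, 88]
```

View pics/s4.png

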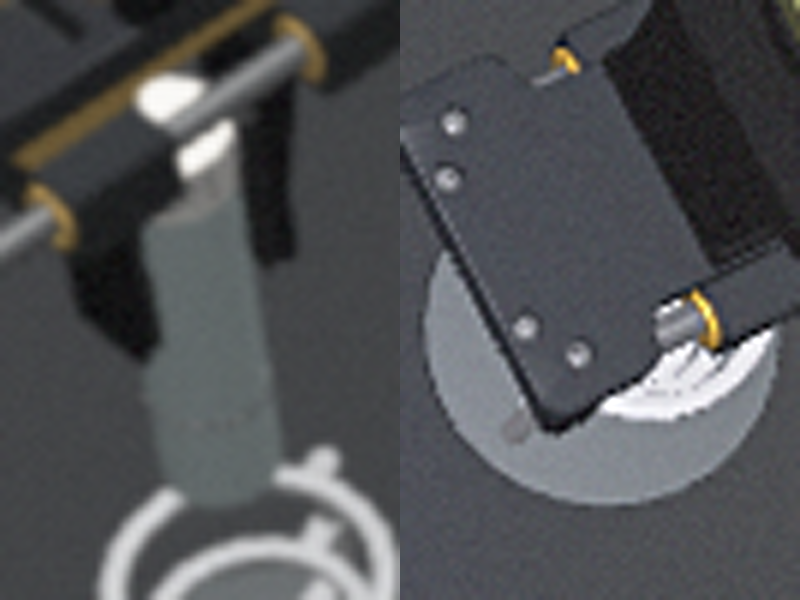

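The picture shows the tube upright. Where the finger doesn't hide it, its edges match the predicted vertical cylinder to within about 1 px. I'll lower it.

Emit:
arm_command:
  steps:
    - {"rot": [0, 0, 0], "slide": [0, 0, -0.01], "grip": 0.2}
    - {"rot": [0, 0, 0], "slide": [0, 0, -0.015], "grip": 0.2}
    - {"rot": [0, 0, 0], "slide": [0, 0, -0.015], "grip": 0.2}
    - {"rot": [0, 0, 0], "slide": [0, 0, -0.015], "grip": 0.2}
    - {"rot": [0, 0, 0], "slide": [0, 0, -0.015], "grip": 0.2}
    - {"rot": [0, 0, 0], "slide": [0, 0, -0.01], "grip": 0.2}
    - {"rot": [0, 0, 0], "slide": [0, 0, -0.005], "grip": 0.2}
    - {"rot": [0, 0, 0], "slide": [0, 0, 0], "grip": 0.2}
  newtons: 20

```text
time: 9.05
ee_pos: [0.5903, -0.2196, 0.1005]
eef_rot: [0.975, 0.224, -0.0, -0.0]
ft_force: [0.3, -0.3, -1.1]
width: 0.0309
grip_force: 20.0
```

Emit:
arm_command:
  steps:
    - {"rot": [0, 0, 0], "slide": [0, 0, -0.001], "grip": 0.2}
    - {"rot": [0, 0, 0], "slide": [0, 0, -0.001], "grip": 0.2}
    - {"rot": [0, 0, 0], "slide": [0, 0, -0.001], "grip": 0.2}
    - {"rot": [0, 0, 0], "slide": [0, 0, -0.001], "grip": 0.2}
    - {"rot": [0, 0, 0], "slide": [0, 0, -0.001], "grip": 0.2}
    - {"rot": [0, 0, 0], "slide": [0, 0, -0.001], "grip": 0.2}
    - {"rot": [0, 0, 0], "slide": [0, 0, 0], "grip": 0.2}
    - {"rot": [0, 0, 0], "slide": [0, 0, 0], "grip": 0.2}

```text
time: 10.05
ee_pos: [0.5904, -0.2196, 0.0946]
eef_rot: [0.975, 0.224, 0.0, 0.0]
ft_force: [0.1, 1.0, -1.4]
width: 0.0313
grip_force: 20.0
```

Emit:
arm_command:
  steps:
    - {"rot": [0, 0, 0], "slide": [0, 0, -0.0005], "grip": 0.2}
    - {"rot": [0, 0, 0], "slide": [0, 0, -0.0005], "grip": 0.2}
    - {"rot": [0, 0, 0], "slide": [0, 0, -0.0005], "grip": 0.2}
    - {"rot": [0, 0, 0], "slide": [0, 0, -0.0005], "grip": 0.2}
    - {"rot": [0, 0, 0], "slide": [0, 0, -0.0005], "grip": 0.2}
    - {"rot": [0, 0, 0], "slide": [0, 0, -0.0005], "grip": 0.2}
    - {"rot": [0, 0, 0], "slide": [0, 0, 0], "grip": 0.2}
    - {"rot": [0, 0, 0], "slide": [0, 0, 0], "grip": 0.2}

```text
time: 11.05
ee_pos: [0.5904, -0.2196, 0.0916]
eef_rot: [0.975, 0.223, 0.0, 0.0]
ft_force: [-0.0, -0.1, -0.6]
width: 0.0313
grip_force: 20.0
```

Emit:
arm_command:
  steps:
    - {"rot": [0, 0, 0], "slide": [0, 0, -0.0005], "grip": 0.2}
    - {"rot": [0, 0, 0], "slide": [0, 0, -0.0005], "grip": 0.2}
    - {"rot": [0, 0, 0], "slide": [0, 0, 0], "grip": 0.2}
    - {"rot": [0, 0, 0], "slide": [0, 0, 0], "grip": 0.2}
    - {"rot": [0, 0, 0], "slide": [0, 0, 0], "grip": 0.2}
    - {"rot": [0, 0, 0], "slide": [0, 0, 0], "grip": 0.2}
    - {"rot": [0, 0, 0], "slide": [0, 0, 0], "grip": 0.2}
    - {"rot": [0, 0, 0], "slide": [0, 0, 0], "grip": 0.2}

```text
time: 12.05
ee_pos: [0.5909, -0.2196, 0.0915]
eef_rot: [0.975, 0.223, 0.001, 0.0]
ft_force: [-1.2, 0.8, 6.2]
width: 0.0308
grip_force: 20.0
```

The tube is resting on the bottom ring: the vertical force went from −0.6 to +6.2 N. I'll ease off and release.

Emit:
arm_command:
  steps:
    - {"rot": [0, 0, 0], "slide": [0, 0, 0.0005], "grip": 0.2}
    - {"rot": [0, 0, 0], "slide": [0, 0, 0], "grip": 0.37}
    - {"rot": [0, 0, 0], "slide": [0, 0, 0], "grip": 0.39}
    - {"rot": [0, 0, 0], "slide": [0, 0, 0], "grip": 0.43}
    - {"rot": [0, 0, 0], "slide": [0, 0, 0], "grip": 0.5}
    - {"rot": [0, 0, 0], "slide": [0, 0, 0], "grip": 0.6}
    - {"rot": [0, 0, 0], "slide": [0, 0, 0], "grip": 0.8}
    - {"rot": [0, 0, 0], "slide": [0, 0, 0], "grip": 0.9}

```text
time: 13.05
ee_pos: [0.5903, -0.2196, 0.091]
eef_rot: [0.975, 0.224, 0.0, 0.0]
ft_force: [-0.0, -0.8, -0.2]
width: 0.0645
grip_force: 0.0
```

Emit:
arm_command:
  steps:
    - {"rot": [0, 0, 0], "slide": [0, 0, 0], "grip": 0.95}
    - {"rot": [0, 0, 0], "slide": [0, 0, 0.01], "grip": 0.95}
    - {"rot": [0, 0, 0], "slide": [0, 0, 0.02], "grip": 0.95}
    - {"rot": [0, 0, 0], "slide": [0, 0, 0.03], "grip": 0.95}
    - {"rot": [0, 0, 0], "slide": [0, 0, 0.04], "grip": 0.95}
    - {"rot": [0, 0, 0], "slide": [0, 0, 0.04], "grip": 0.95}
    - {"rot": [0, 0, 0], "slide": [-0.03, 0, 0.03], "grip": 0.95}
    - {"rot": [0, 0, 0], "slide": [-0.04, 0, 0], "grip": 0.95}

```text
time: 14.05
ee_pos: [0.5213, -0.2192, 0.2652]
eef_rot: [0.975, 0.224, 0.003, 0.002]
ft_force: [-0.7, -0.8, -0.1]
width: 0.0827
grip_force: 0.0
```

Emit:
arm_command:
  steps:
    - {"rot": [0, 0, 0], "slide": [-0.04, 0, 0], "grip": 0.95}
    - {"rot": [0, 0, 0], "slide": [-0.03, 0, 0], "grip": 0.95}
    - {"rot": [0, 0, 0], "slide": [-0.01, 0, 0], "grip": 0.95}
    - {"rot": [0, 0, 0], "slide": [0, 0, 0], "grip": 0.95}
    - {"rot": [0, 0, 0], "slide": [0, 0, 0], "grip": 0.95}
    - {"rot": [0, 0, 0], "slide": [0, 0, 0], "grip": 0.95}
    - {"rot": [0, 0, 0], "slide": [0, 0, 0], "grip": 0.95}
    - {"rot": [0, 0, 0], "slide": [0, 0, 0], "grip": 0.95}

```text
time: 15.05
ee_pos: [0.4405, -0.2195, 0.2609]
eef_rot: [0.975, 0.224, -0.0, -0.0]
ft_force: [-0.3, -0.0, 0.0]
width: 0.0824
grip_force: 0.0
```

```bash
python3 - <<'E'
from h import *
s=eyes.camera("scene");save(s,"s5.png")
for z in (.026,.146): print(proj(s,[.5903,-.2195,z]))
E
```

```text
[244.67852914 282.64529376]
[236.66834774 239.77054408]
```

View pics/s5.png

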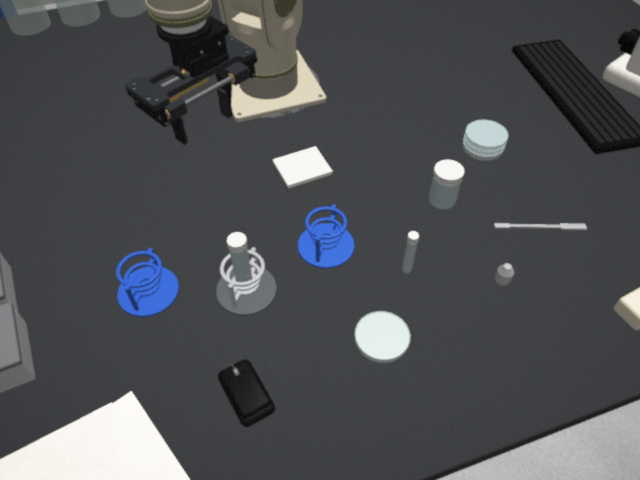

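The tube stands upright in the grey stand with its cap at (237,240), where a seated tube should show. The slim tube and the jar haven't moved.

```bash
python3 -c "
from bench import order;print(order.close_job())"
```

```text
the job is handed in; nothing more can be done
None
```

The middle-sized tube is standing upright in the grey ring stand, lowered until the bottom ring stopped it; the slim tube and jar were left where they were, and the job was handed in at about 15 s.

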